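# Raise the keeper bar of a bin carrier

### The job

On the garage bench a counterweighted keeper bar lies across two blue small-parts bins in their carrier. With the fingertips or the outside of the fingers, gently push the bar up past its balance point, without flinging it, so that it stays fully raised by itself and the bins can be taken out later. Grasp nothing, and leave the bins and the things lying around the carrier where they are.

Things in the scene. Friction and masses are not known exactly. Their poses are not given: they have to be found in the camera images.
- carrier: Grey steel bin carrier bolted to the bench; base 12 mm thick. Origin on the bench, z up; base spans x -80 to 80, y -110 to 160 mm. The keeper bar lies along its y axis at x = 0. Two pivot cheeks (x = +-26 mm, 118 mm high) at y = +115 mm; a rest post (30 by 10 mm, 94 mm high) under the bar at y = -92 mm. Place and yaw vary.
- keeper (a joint): Angle of the keeper bar: 0 = level on its rest (the start), 1.5 rad = upper stop, nearly upright. It swings in the carrier's y-z plane, free end up and over towards the carrier's +y. Let go below the balance point at 0.79 rad (45 degrees) it falls back; beyond it, it falls on slowly (damped) to the upper stop. Moving it takes 1 to 3 N at the free end, square to the bar.
- grip_mid (a point): Middle of the crosswise round black grip at the bar's free end, 245 mm from the hinge axis: 22 mm diameter, 110 mm long along the carrier's x. At the start its axis is 100 mm above the bench, with only the bench below it and free space outward of it (carrier's -y). The bar, flat steel 16 mm wide and 12 mm high, runs from it to the hinge.
- grip_near (a point): Point on the axis of the same crosswise grip, 27 mm from its middle towards the carrier's -x (the robot's side of the bar).
- grip_far (a point): Point on the axis of the same crosswise grip, 27 mm from its middle towards the carrier's +x.
- keeper_pivot (a point): Hinge axis of the keeper bar (fixed), 100 mm above the bench at x = 0, y = +115 mm of the carrier; the axis runs along the carrier's x. A steel counterweight (cylinder, 50 mm diameter, 40 mm long) is fixed to the bar behind the hinge, at the start 55 mm towards +y and 50 mm above the axis; it swings over and down as the bar rises.
- bin_a: Blue open bin 130 (x) by 75 (y) by 65 mm high with nuts, loose in the carrier at its y = +42 mm, below the bar. Origin at the centre of its underside. Leave it alone.
- bin_b: Blue open bin, same size, with bolts, loose in the carrier at its y = -42 mm, below the bar. Origin at the centre of its underside. Leave it alone.
- spray_can: Upright spray can, 56 mm diameter, 140 mm high, standing loose beyond the carrier (about +145 mm along the carrier's x from its origin). Origin at the centre of its underside. Leave it alone.
- wrench: Steel wrench 170 mm long lying flat on the robot's side of the carrier, roughly parallel to the bar. Leave it alone.
- screwdriver: Screwdriver 180 mm long with a black handle, lying beyond the carrier, roughly parallel to the bar. Leave it alone.

How it is judged:
At the end, for the whole second after the job is handed in: The keeper bar stands at its upper stop (joint above 1.4 rad of 1.5) at rest by itself; the bins are within 15 mm and the can, wrench and screwdriver within 20 mm of where they started (value of joint keeper above 1.4 rad and velocity of joint keeper between -0.05 and 0.05 rad/s and distance of each of bin_a, bin_b from where it was at the start of the episode below 0.015 m and distance of each of spray_can, wrench, screwdriver from where it was at the start of the episode below 0.02 m); the robot touches nothing.
It fails at once if the bar is flung up (faster than 3 rad/s) (velocity of joint keeper above 3 rad/s).
It fails at once if the fingers pinch, squeeze or force the grip or bar (over 25 N) (contact force between the fingers and keeper above 25 N).
It fails at once if the grip is taken between the finger pads (contact force between the fingers and keeper above 0.5 N and (distance between the grasp point and grip_mid below 0.014 m or distance between the grasp point and grip_near below 0.014 m or distance between the grasp point and grip_far below 0.014 m)).
It fails at once if a bin is shifted or lifted (distance of any of bin_a, bin_b from where it was at the start of the episode above 0.015 m).
It fails at once if the spray can, wrench or screwdriver is shifted or lifted (distance of any of spray_can, wrench, screwdriver from where it was at the start of the episode above 0.02 m).
It also fails if it takes over 45 s, if anything falls off the work surface, if the arm or the gripper's body presses on something with over 40 N, if the wrist force passes 120 N, or if a joint passes its speed limit or range.

### The arm

A 6-joint arm with a two-finger parallel gripper is mounted at the origin on the work surface. World frame = base frame: x ahead of the robot, y to its left, z up, the work surface at z = 0. Lengths are in m, angles in rad, forces in N, time in s.
With the tool pointing down it reaches from about 0.35 to 0.975 m from the base axis. Payload 4.9 kg.
Tool frame: the origin (TCP) lies on the centre line of the jaws, within the pads' length; the fingertips stand ctrl.nose_length ahead of it and the grasp point (between the pads) lies 2 mm behind it (ctrl.nose_length is the distance from the TCP to the fingertips, in m); z points along the fingers, y is the direction in which the jaws open and shut (so a half turn about z gives the same grasp; the last joint's range is limited). The gripper opens to 85 mm and grips with 20 to 120 N. Pads are 22 mm wide; open, the fingers measure 114 mm over their backs; the gripper's body (76 mm by 85 mm) begins 54 mm behind the grasp point. The pads swing forward as they close: fully open they stand 13 mm farther back than shut.
Start: joints at [0.989, 0.053, 1.613, -0, 1.476, -0.119], TCP at [0.279, 0.559, 0.227] pointing down, gripper open.
Joint ranges: [-3.01, 3.01], [-1.01, 2.22], [0.06, 2.58], [-1.02, 4.17], [0.09, 2.62], [-3.14, 3.14]. Speed limits (rad/s): [2.57, 2.57, 3.14, 3.14, 3.14, 3.14].

### API

Orientations are given as a rotation vector (axis times angle).
In Python, from station import sensors, get_image, order, ctrl gives the robot as it stands.
- The arm moves only by the tool move_arm, never from a script. Its argument "increments" is a list of rows, each a list of 5 numbers: the shift along the tool's x, y, z in cm, then the turn about the tool's z in degrees, then the finger opening in cm, from 0 to 8.54. In form: [[dx, dy, dz, twist, gripper], ...]. A call has 1 to 5 rows; each row is the pose to reach, as a shift and turn from the pose commanded when the call began, along the tool's axes at that moment; what a row does not reach only later rows make up. A row lasts 1/8 s, in which the tool goes at most 62.5 mm and 10.7 degrees, less where a joint would pass 70% of its speed; a pose out of reach is approached as far as the arm can. A call with a gripper value outside its range is refused whole. The fingers move at their own pace and stop on an object; "newtons" is the grip in N (left out, the last holds). Time passes only in rows, so rows that repeat a pose let the fingers close. It gives the time, the measured TCP pose, the force and the opening at its end, in the units of the state.
- sensors.get_obs(): the state, without advancing time (a new reading comes with each control period).
- get_image(name): name is "side" or "top" or "wrist"; returns a dict with "image" (384x512x3 uint8, red, green, blue), "K" (3x3 intrinsics, pixels), "R" (3x3) and "t" (3): a world point X has camera coordinates R X + t. Camera axes: x right, y down, z forward; pixel columns grow to the right and rows downward; lengths in m; the calibration is good to about 2 mm. A picture is of the moment at which its call begins. There is no depth.
- order.finish_job(): hands the job in, once; it reports no verdict.
The state is a dict: "t": time; "q": joint angles; "dq": joint speeds; "effort": joint torques, N m; "tool_pos": TCP position; "tool_rot": TCP orientation; "contact_force": force on the tool from outside, world axes, zero at the start; "wrist_torque": the same for the moment, N m; "opening": finger opening in m.
Only numpy, scipy, OpenCV 4.12 (cv2) and the standard library are available. Lean on these libraries where they do the work, as an engineer would, in place of code of your own. Each camera call takes 0.05 s, during which the arm holds its last target.

## Working session

There is one attempt and no reset: what is moved stays moved. The work goes in short steps, Python scripts to look and compute and a tool call to move; the robot and the scene stay as the last step left them, time stands still between calls to the robot, and variables do not carry over. Pictures are saved under pics/ and viewed, and the job is handed in when it is done.

Besides the shell and the picture viewer there is one more tool, called after ">>>" in YAML: its name, and indented under it one key for each argument. move_arm: Moves the arm, as the interface text tells. Its arguments: {"type":"object","properties":{"increments":{"type":"array"},"newtons":{"type":"number"}},"required":["increments"]}

```bash
mkdir -p pics; ls
python3 - <<'E'
from station import sensors,get_image,ctrl
import cv2,numpy as np
o=sensors.get_obs()
print({k:np.round(v,3) for k,v in o.items()},ctrl.nose_length)
for n in ["side","top","wrist"]:
    d=get_image(n);cv2.imwrite(f"pics/{n}0.png",d["image"][...,::-1])
    print(n,np.round(d["K"],1).tolist(),np.round(d["R"],3).tolist(),np.round(d["t"],3), np.round(-d["R"].T@d["t"],3))
E
```

```text
pics
{'t': np.float64(0.0), 'q': array([ 0.989,  0.053,  1.614, -0.   ,  1.476, -0.119]), 'dq': array([ 0.002,  0.   , -0.001,  0.002,  0.001, -0.002]), 'effort': array([-1.0000e-03, -3.9371e+01, -3.7016e+01, -0.0000e+00,  7.0000e-03,
       -0.0000e+00]), 'tool_pos': array([0.279, 0.559, 0.225]), 'tool_rot': array([-7.200e-01, -3.057e+00,  3.000e-03]), 'contact_force': array([-0.406,  0.665,  0.246]), 'wrist_torque': array([-0.003,  0.014, -0.034]), 'opening': np.float64(0.086)} 0.017
side [[409.7, 0.0, 252.6], [0.0, 409.7, 190.0], [0.0, 0.0, 1.0]] [[0.724, -0.69, -0.01], [-0.346, -0.351, -0.87], [0.597, 0.633, -0.493]] [-0.305  0.309  0.376] [ 0.104 -0.34   0.451]
top [[376.5, 0.0, 255.1], [0.0, 376.5, 187.4], [0.0, 0.0, 1.0]] [[-0.004, -0.999, -0.037], [-0.992, 0.009, -0.123], [0.124, 0.037, -0.992]] [0.139 0.567 0.65 ] [0.483 0.11  0.72 ]
wrist [[321.1, 0.0, 256.4], [0.0, 321.1, 190.3], [0.0, 0.0, 1.0]] [[0.446, 0.895, -0.002], [0.861, -0.429, 0.272], [0.243, -0.123, -0.962]] [-0.624 -0.036  0.377] [0.218 0.59  0.372]
```

View pics/side0.png

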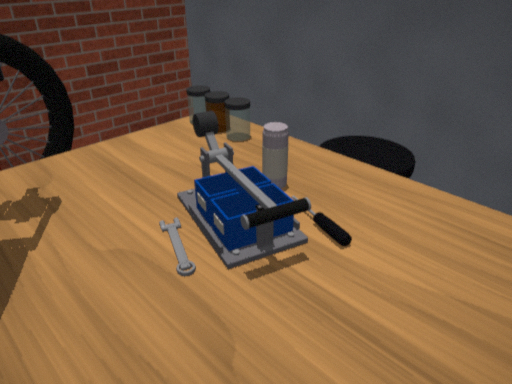

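View pics/top0.png

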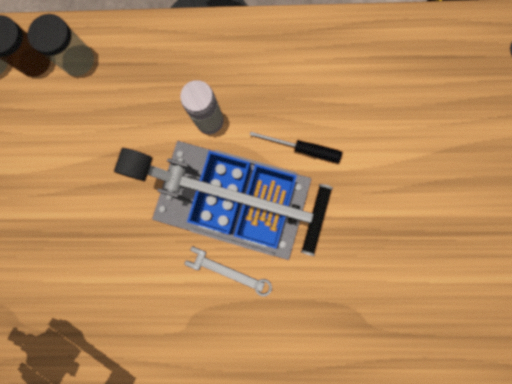

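View pics/wrist0.png

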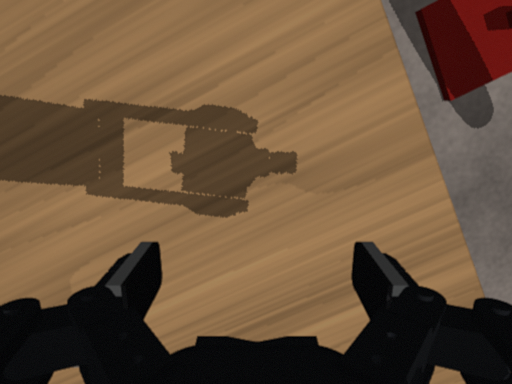

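The tool always points straight down, so it can't get under the grip. The counterweight is fixed to the bar behind the hinge, so pushing it down with closed fingertips raises the bar, and its lever arm doesn't jam against the hinge. Next I'll measure where the grip and counterweight are.

```bash
cat > h.py <<'E'
import numpy as np,cv2
from station import get_image,sensors
def ray(d,p):
    v=d["R"].T@np.linalg.inv(d["K"])@np.array([p[0],p[1],1.]); return -d["R"].T@d["t"],v
def plane(d,p,z):
    c,v=ray(d,p); return c+v*(z-c[2])/v[2]
def tri(rs):
    A=0;b=0
    for c,v in rs:
        v=v/np.linalg.norm(v);P=np.eye(3)-np.outer(v,v);A=A+P;b=b+P@c
    X=np.linalg.solve(A,b); return X,[np.linalg.norm(np.cross(X-c,v/np.linalg.norm(v))) for c,v in rs]
def blobs(d,th=55,mina=150):
    m=(d["image"].max(2)<th).astype(np.uint8)
    n,l,s,c=cv2.connectedComponentsWithStats(m)
    out=[]
    for i in range(1,n):
        if s[i,4]>=mina:
            k,_=cv2.findContours((l==i).astype(np.uint8),cv2.RETR_EXTERNAL,cv2.CHAIN_APPROX_NONE)
            out.append((s[i].tolist(),c[i].round(1).tolist(),cv2.minAreaRect(k[0])))
    return out
E
python3 - <<'E'
from h import *
for n in ["top","side"]:
    d=get_image(n)
    for b in blobs(d): print(n,b[0],b[1],np.round(np.hstack([b[2][0],b[2][1],b[2][2]]),1))
o=sensors.get_obs()
from scipy.spatial.transform import Rotation as R
print(R.from_rotvec(o["tool_rot"]).as_matrix().round(3))
E
```

```text
top [176, 0, 66, 6, 332] [209.8, 2.3] [208.5   2.5   5.   65.   90. ]
top [0, 16, 71, 60, 2772] [31.7, 43.9] [35.  45.5 70.  59.   0. ]
top [295, 141, 46, 22, 512] [318.2, 151.4] [317.6 151.2  45.8  11.7  14.9]
top [131, 154, 20, 26, 332] [141.3, 167.1] [141.6 166.7  15.5  23.7  18.4]
top [303, 187, 27, 65, 697] [316.4, 219.6] [316.2 219.2  11.5  64.8  14.9]
side [0, 33, 74, 125, 3438] [42.9, 91.7] [ 38.7  89.5 134.4  49.4  66.7]
side [187, 89, 63, 23, 536] [217.7, 100.8] [217.9 100.1  62.8  21.1   3.4]
side [193, 114, 33, 23, 461] [206.0, 124.8] [208.7 123.   22.5  31.2  80.5]
side [320, 135, 96, 43, 2180] [374.7, 152.5] [369.9 148.5  96.3  29.   19.7]
side [247, 199, 62, 49, 1137] [273.2, 218.0] [273.8 213.9  38.4  66.3  48.1]
side [189, 209, 33, 46, 176] [206.5, 233.7] [205.5 230.8  53.5   5.6  55. ]
side [314, 213, 37, 33, 523] [332.2, 229.4] [331.8 229.1  44.   13.2  39.8]
side [228, 240, 79, 28, 155] [265.6, 253.9] [267.  253.4   2.5  82.5  71.6]
[[-0.895  0.447 -0.001]
 [ 0.447  0.895 -0.001]
 [ 0.    -0.001 -1.   ]]
```

Run:
```python
from h import *
T=get_image("top");S=get_image("side")
cv2.imwrite("pics/cw_top.png",cv2.resize(T["image"][120:270,100:350,::-1],None,fx=3,fy=3,interpolation=cv2.INTER_CUBIC))
cv2.imwrite("pics/cw_side.png",cv2.resize(S["image"][100:200,170:310,::-1],None,fx=5,fy=5,interpolation=cv2.INTER_CUBIC))
a,b=plane(T,(325,187.5),.1),plane(T,(308,251.5),.1)
g=plane(T,(316.2,219.2),.1);print("grip",g)
rc=[(x,b) for x in blobs(T) if abs((b:=x)[1][0]-316.4)<2]
box=cv2.boxPoints(rc[0][0][2]);print(box)
P=[plane(T,p,.1) for p in box];
e=[(P[i]-P[(i+1)%4]) for i in range(4)];print([np.linalg.norm(x) for x in e])
x=max(e,key=np.linalg.norm);x=x/np.linalg.norm(x);x*=np.sign(x[0]);y=np.array([-x[1],x[0],0])
print("yaw deg",np.degrees(np.arctan2(x[1],x[0])),x,y)
piv=g+.245*y;print("pivot",piv)
cw=piv+.055*y+[0,0,.05];print("cw",cw)
for n,d in(("top",T),("side",S)):
    for X in(piv,cw,g,g-.027*x):
        p=d["K"]@(d["R"]@X+d["t"]);print(n,(p[:2]/p[2]).round(1))
```

```text
grip [0.50678057 0.03308616 0.1       ]
[[293.95438 150.92117]
 [296.95853 139.65561]
 [341.21164 151.45645]
 [338.2075  162.72202]]
[np.float64(0.01995449293462377), np.float64(0.0760366740031483), np.float64(0.019787636901726875), np.float64(0.07577529592704517)]
yaw deg 73.87309466866722 [0.27776579 0.96064882 0.        ] [-0.96064882  0.27776579  0.        ]
pivot [0.2714216  0.10113878 0.1       ]
cw [0.21858592 0.1164159  0.15      ]
top [276.1 370.6]
top [266.3 422.5]
top [316.2 219.2]
top [332.3 223.7]
side [119.5 258.4]
side [ 67.3 239.9]
side [276.4 211.8]
side [285.3 220.2]
```

View pics/cw_top.png

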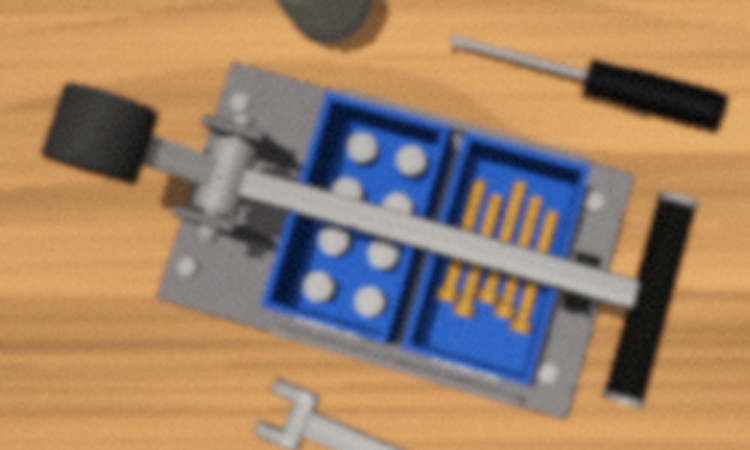

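View pics/cw_side.png

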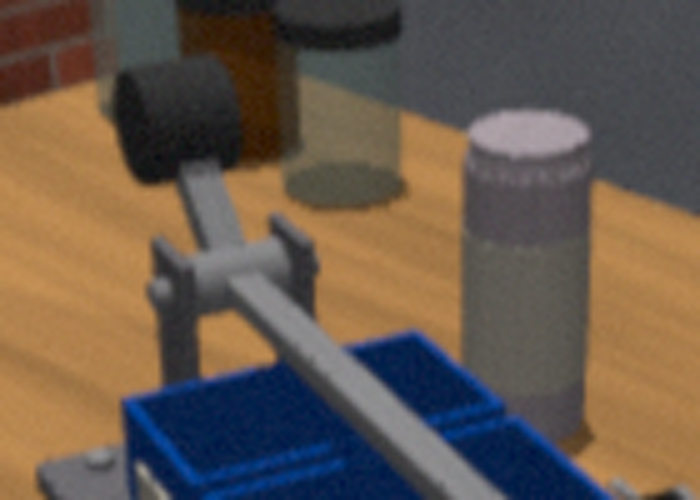

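In the crops, the counterweight is a cylinder with its axis along the carrier's x. It sits at about (134,164) in the top view and (205.5,124) in the side view. My box selection picked the screwdriver by mistake, so I'll fix that.

Run:
```python
from h import *
T=get_image("top");S=get_image("side")
bx=[b for b in blobs(T) if abs(b[1][1]-219.6)<3][0]
box=cv2.boxPoints(bx[2]);g=plane(T,bx[2][0],.103);g[2]=.1
P=[plane(T,p,.103) for p in box];e=[(P[i]-P[(i+1)%4]) for i in range(4)];print([np.linalg.norm(x).round(3) for x in e])
x=max(e,key=np.linalg.norm);x=x/np.linalg.norm(x);x*=np.sign(x[0]);y=np.array([-x[1],x[0],0])
print("grip",g,"yaw",np.degrees(np.arctan2(x[1],x[0])))
piv=g+.245*y;cw=piv+.055*y+[0,0,.05];print("pivot",piv,"cw",cw,y)
for n,d in(("top",T),("side",S)):
    for X in(piv,cw,g):
        p=d["K"]@(d["R"]@X+d["t"]);print(n,(p[:2]/p[2]).round(1))
print(tri([ray(T,(133.7,164)),ray(S,(205.5,123.8))]))
q=piv+.065*y; print("target xy",q)
o=sensors.get_obs()
from scipy.spatial.transform import Rotation as R
M=R.from_rotvec(o["tool_rot"]).as_matrix();print("shift tool cm",M.T@(q-o["tool_pos"])*100)
print("angle of y in tool",np.degrees(np.arctan2((M.T@y)[1],(M.T@y)[0])))
```

```text
[np.float64(0.106), np.float64(0.019), np.float64(0.105), np.float64(0.018)]
grip [0.50672973 0.03341734 0.1       ] yaw -16.111877893242056
pivot [0.57472061 0.26879415 0.1       ] cw [0.58998387 0.32163384 0.15      ] [0.27751382 0.96072164 0.        ]
top [174.  179.4]
top [132.4 165.4]
top [316.  219.2]
side [215.7 155. ]
side [204.1 123.6]
side [276.2 211.7]
(array([0.59230074, 0.31993335, 0.14932059]), [np.float64(5.8594601247471706e-05), np.float64(5.859460124758097e-05)])
target xy [0.59275901 0.33124105 0.1       ]
shift tool cm [-38.25124508  -6.38948444  12.66349637]
angle of y in tool 79.59534799647912
```

The grip length comes out at 106 mm against 110 mm given. The counterweight position predicted from the geometry matches the triangulated one within 3 mm. Moving above it now, with the fingers closing and the tool twisting.

>>> move_arm:
  increments:
    - [-4,-0.7,0,10,0]
    - [-8,-1.3,0,20,0]
    - [-12,-2,0,30,0]
    - [-16,-2.7,0,40,0]
    - [-20,-3.3,0,50,0]
  newtons: 20

```text
t: 1.08
tool_pos: [0.4442, 0.4396, 0.2269]
tool_rot: [1.952, 2.461, 0.001]
contact_force: [-0.5, 0.1, -0.5]
opening: -0.0001
```

```bash
cat > s.py <<'E'
from h import *
from station import ctrl
from scipy.spatial.transform import Rotation as R
o=sensors.get_obs();M=R.from_rotvec(o["tool_rot"]).as_matrix()
y=np.array([.2775,.9607,0]);q=np.array([.5747,.2688,.1])+[.001,-.0005,0]+.065*y
print("t",o["t"],"pos",o["tool_pos"].round(4),"open",o["opening"],"nose",ctrl.nose_length,"F",o["contact_force"].round(1),"q",o["q"].round(2))
print("shift cm",(M.T@(q-o["tool_pos"])*100).round(2),"twist",np.degrees(np.arctan2((M.T@y)[1],(M.T@y)[0])).round(1),"M",M.round(3).tolist())
E
python3 s.py
```

```text
t 1.075 pos [0.4442 0.4396 0.2269] open -7.351814233753223e-05 nose 0.017 F [-0.5  0.1 -0.5] q [0.66 0.05 1.61 0.   1.48 0.43]
shift cm [-14.    12.08  12.69] twist 29.3 M [[-0.228, 0.974, 0.0], [0.974, 0.228, 0.0], [0.0, 0.0, -1.0]]
```

>>> move_arm:
  increments:
    - [-3.5,3,0,7.5,0]
    - [-7,6,0,15,0]
    - [-10.5,9,0,22,0]
    - [-14,12.1,0,29.3,0]
    - [-14,12.1,0,29.3,0]

```text
t: 1.7
tool_pos: [0.5957, 0.3303, 0.2264]
tool_rot: [2.509, 1.889, -0.0]
contact_force: [-0.8, -1.0, -0.4]
opening: -0.0002
```

```bash
python3 s.py
python3 - <<'E'
from h import *
for n in("side","top"): cv2.imwrite(f"pics/{n}1.png",get_image(n)["image"][...,::-1])
E
```

```text
t 1.7 pos [0.5957 0.3303 0.2264] open -0.0001923810386857534 nose 0.017 F [-0.8 -1.  -0.4] q [ 0.4   0.18  1.47 -0.    1.49  0.68]
shift cm [-0.   -0.21 12.64] twist 0.1 M [[0.276, 0.961, 0.0], [0.961, -0.276, -0.0], [-0.0, 0.0, -1.0]]
```

View pics/side1.png

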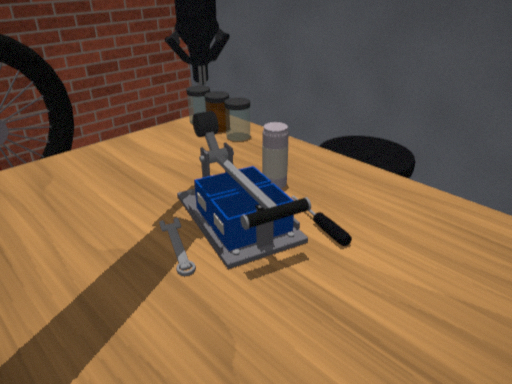

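View pics/top1.png

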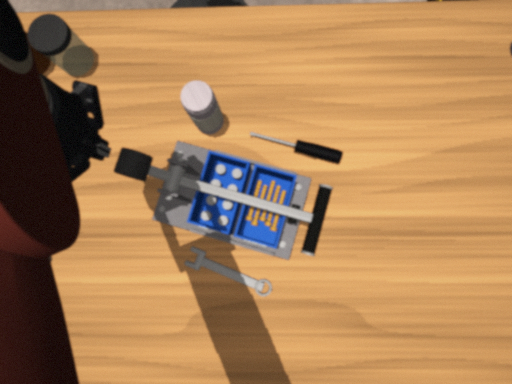

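The fingertips are at about (201,85) in the side view, right over the counterweight at (205,123). Now lowering to just above it, then touching slowly.

>>> move_arm:
  increments:
    - [0,-0.2,1.5,0,0]
    - [0,-0.2,2.5,0,0]
    - [0,-0.2,2.9,0,0]
    - [0,-0.2,3.2,0,0]
    - [0,-0.2,3.5,0,0]

```text
t: 2.42
tool_pos: [0.5917, 0.3332, 0.1919]
tool_rot: [2.506, 1.895, 0.001]
contact_force: [-0.2, 0.3, -1.0]
opening: -0.0002
```

>>> move_arm:
  increments:
    - [0,0,0.2,0,0]
    - [0,0,0.4,0,0]
    - [0,0,0.6,0,0]
    - [0,0,0.8,0,0]
    - [0,0,1.0,0,0]

```text
t: 3.05
tool_pos: [0.5917, 0.333, 0.1816]
tool_rot: [2.506, 1.895, 0.0]
contact_force: [-0.1, 0.2, -0.9]
opening: 0.0002
```

```bash
python3 s.py
python3 - <<'E'
from h import *
for n in("side",): cv2.imwrite(f"pics/{n}2.png",get_image(n)["image"][...,::-1])
E
```

```text
t 3.05 pos [0.5917 0.333  0.1816] open 0.00018921340837892413 nose 0.017 F [-0.1  0.2 -0.9] q [ 0.4   0.21  1.52 -0.    1.41  0.68]
shift cm [-0.16  0.26  8.16] twist 0.3 M [[0.273, 0.962, 0.0], [0.962, -0.273, 0.0], [0.0, 0.0, -1.0]]
```

View pics/side2.png

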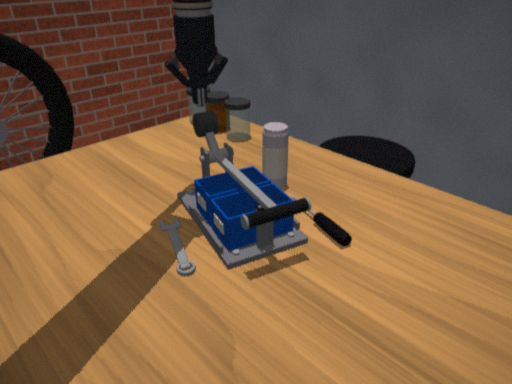

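Run:
```python
from h import *
cv2.imwrite("pics/w2.png",get_image("wrist")["image"][...,::-1])
S=get_image("side");T=get_image("top")
cv2.imwrite("pics/s2z.png",cv2.convertScaleAbs(cv2.resize(S["image"][60:160,150:270,::-1],None,fx=6,fy=6,interpolation=cv2.INTER_CUBIC),alpha=1.8))
cv2.imwrite("pics/t2z.png",cv2.convertScaleAbs(cv2.resize(T["image"][110:230,60:220,::-1],None,fx=5,fy=5,interpolation=cv2.INTER_CUBIC),alpha=1.8))
```

```text
(no output)
```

View pics/w2.png

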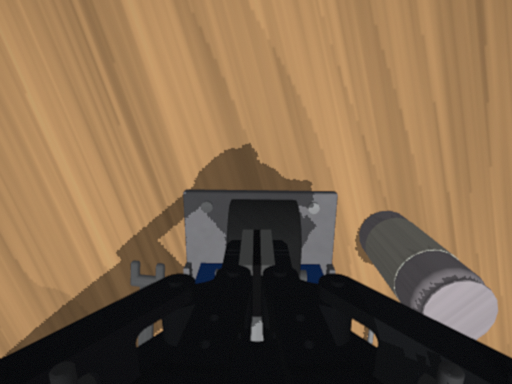

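View pics/s2z.png

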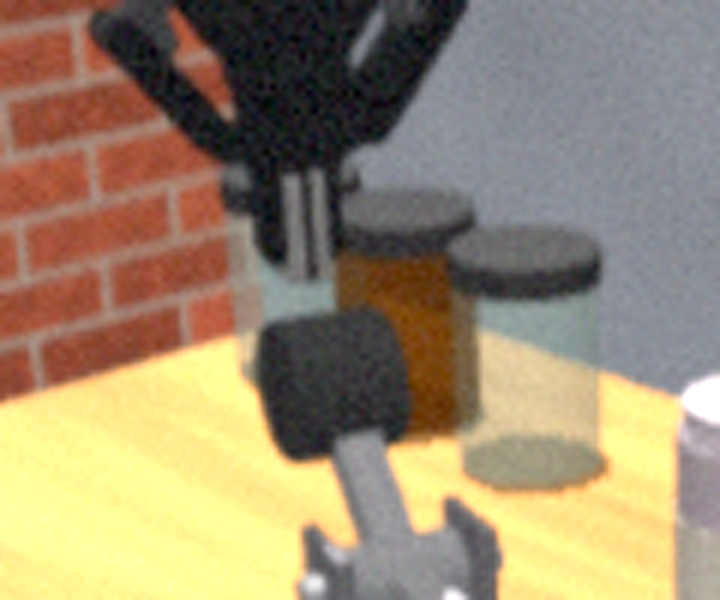

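View pics/t2z.png

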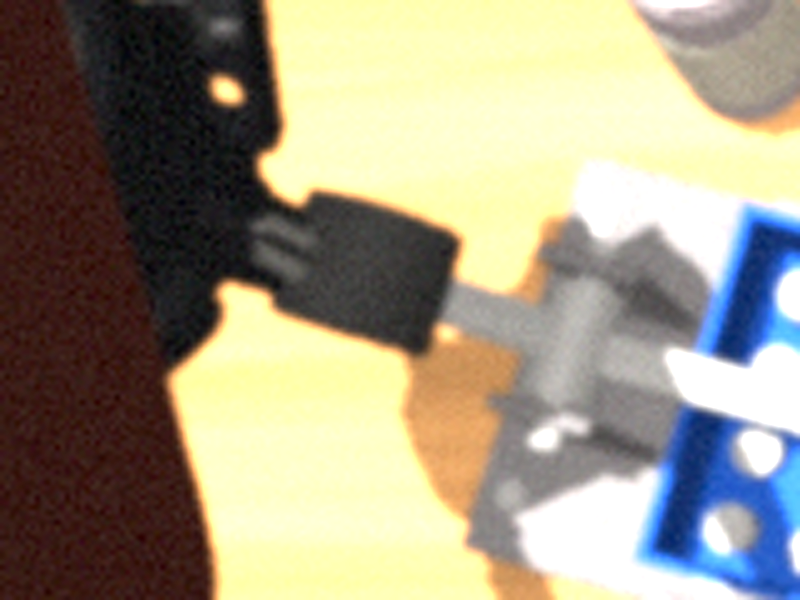

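Run:
```python
from h import *
S=get_image("side");T=get_image("top")
o=sensors.get_obs();p0=o["tool_pos"]
y=np.array([.2775,.9607,0])
for dz in(0,-.017,.01):
  for dy in(-.011,0,.011):
    X=p0+[0,0,dz]+dy*y
    r=[]
    for d in(S,T):
        p=d["K"]@(d["R"]@X+d["t"]);r.append((p[:2]/p[2]).round(1))
    print(dz,dy,r)
cw=np.array([.591,.321,.15]);p=S["K"]@(S["R"]@(cw+[0,0,.025])+S["t"]);print("cw top side",p[:2]/p[2])
print(tri([ray(S,(200.8,105.8)),ray(T,(121,159.5))]))
```

```text
0 -0.011 [array([202.2, 108.9]), array([124. , 162.4])]
0 0 [array([200.3, 107.4]), array([117. , 160.4])]
0 0.011 [array([198.4, 106. ]), array([110.1, 158.5])]
-0.017 -0.011 [array([202.8, 116.8]), array([128.3, 164.5])]
-0.017 0 [array([200.9, 115.3]), array([121.5, 162.6])]
-0.017 0.011 [array([199. , 113.8]), array([114.8, 160.7])]
0.01 -0.011 [array([201.9, 104.2]), array([121.4, 161.1])]
0.01 0 [array([199.9, 102.7]), array([114.3, 159.1])]
0.01 0.011 [array([198. , 101.3]), array([107.2, 157.1])]
cw top side [203.82678293 112.01323649]
(array([0.59051687, 0.32622771, 0.18705176]), [np.float64(0.0017899459631711366), np.float64(0.0017899459631710475)])
```

The pictures put the visible fingertip at z≈0.185, still about 1 cm above the counterweight, which agrees with no contact so far. Continuing down slowly while watching the force.

>>> move_arm:
  increments:
    - [-0.3,0,0.2,0,0]
    - [-0.3,0,0.4,0,0]
    - [-0.3,0,0.6,0,0]
    - [-0.3,0,0.8,0,0]
    - [-0.3,0,1.0,0,0]

```text
t: 3.98
tool_pos: [0.5908, 0.3302, 0.1715]
tool_rot: [-2.506, -1.895, 0.0]
contact_force: [-0.9, 0.7, 0.7]
opening: 0.0004
```

>>> move_arm:
  increments:
    - [0,0,0.2,0,0]
    - [0,0,0.4,0,0]
    - [0,0,0.6,0,0]
    - [0,0,0.6,0,0]

```text
t: 4.47
tool_pos: [0.5915, 0.3318, 0.1687]
tool_rot: [-2.504, -1.894, -0.007]
contact_force: [-2.5, 2.5, 7.4]
opening: -0.0002
```

```bash
python3 s.py
python3 - <<'E'
from h import *
S=get_image("side");T=get_image("top")
cv2.imwrite("pics/s3z.png",cv2.convertScaleAbs(cv2.resize(S["image"][60:260,150:330,::-1],None,fx=3,fy=3,interpolation=cv2.INTER_CUBIC),alpha=1.8))
E
```

```text
t 4.475 pos [0.5915 0.3318 0.1687] open -0.00019609121808442537 nose 0.017 F [-2.5  2.5  7.4] q [0.4  0.21 1.54 0.   1.39 0.68]
shift cm [-0.07  0.24  6.87] twist 0.3 M [[0.272, 0.962, 0.003], [0.962, -0.272, 0.004], [0.004, 0.002, -1.0]]
```

View pics/s3z.png

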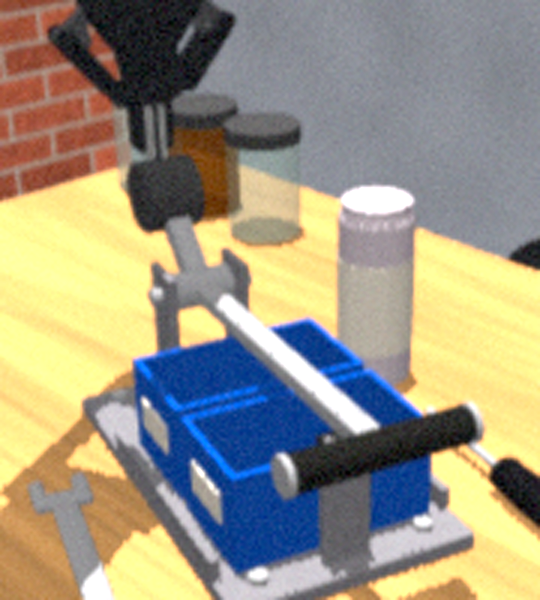

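Contact made at 7 N and compliant. Continuing slowly.

>>> move_arm:
  increments:
    - [0,0,0.2,0,0]
    - [0,0,0.4,0,0]
    - [0,0,0.6,0,0]
    - [0,0,0.6,0,0]

```text
t: 5.08
tool_pos: [0.5924, 0.3348, 0.1658]
tool_rot: [-2.502, -1.894, -0.018]
contact_force: [-3.3, 8.7, 12.6]
opening: 0.0001
```

```bash
python3 s.py
python3 - <<'E'
from h import *
S=get_image("side");T=get_image("top")
cv2.imwrite("pics/s4z.png",cv2.convertScaleAbs(cv2.resize(S["image"][60:260,150:330,::-1],None,fx=3,fy=3,interpolation=cv2.INTER_CUBIC),alpha=1.8))
E
```

```text
t 5.075 pos [0.5924 0.3348 0.1658] open 7.975345044803087e-05 nose 0.017 F [-3.3  8.7 12.6] q [0.4  0.21 1.54 0.01 1.38 0.68]
shift cm [-0.43  0.21  6.58] twist 0.4 M [[0.271, 0.962, 0.007], [0.962, -0.271, 0.01], [0.012, 0.004, -1.0]]
```

View pics/s4z.png

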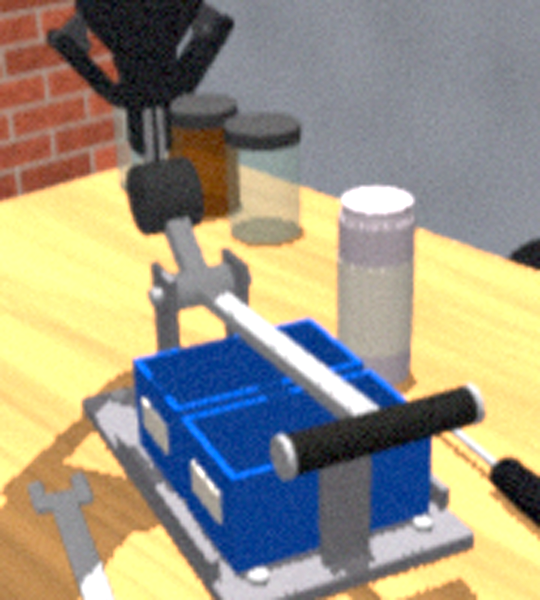

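The bar is rising, but the cylinder's surface drags the finger towards +y, so friction works against the push (16 N in total). I'll lower it gently, re-place the tip further towards the hinge, then push along the arc so friction helps.

>>> move_arm:
  increments:
    - [0,0,-0.2,0,0]
    - [0,0,-0.4,0,0]
    - [0,0,-0.6,0,0]
    - [0,0,-0.8,0,0]
    - [0,0,-1.0,0,0]

```text
t: 5.8
tool_pos: [0.591, 0.3302, 0.1704]
tool_rot: [2.506, 1.895, 0.001]
contact_force: [-0.5, -0.2, 0.8]
opening: 0.0003
```

>>> move_arm:
  increments:
    - [0,0,-0.4,0,0]
    - [0,0,-0.8,0,0]
    - [0,0,-1.2,0,0]
    - [-1,0.2,-1.2,0,0]
    - [-1.8,0.2,-1.2,0,0]

```text
t: 6.42
tool_pos: [0.5877, 0.3115, 0.1815]
tool_rot: [2.506, 1.894, -0.001]
contact_force: [0.6, -0.1, 0.3]
opening: 0.0001
```

```bash
python3 s.py
python3 - <<'E'
from h import *
S=get_image("side");T=get_image("top")
cv2.imwrite("pics/s5z.png",cv2.convertScaleAbs(cv2.resize(S["image"][60:260,150:330,::-1],None,fx=3,fy=3,interpolation=cv2.INTER_CUBIC),alpha=1.8))
cv2.imwrite("pics/t5z.png",cv2.convertScaleAbs(cv2.resize(T["image"][110:230,60:220,::-1],None,fx=5,fy=5,interpolation=cv2.INTER_CUBIC),alpha=1.8))
E
```

```text
t 6.425 pos [0.5877 0.3115 0.1815] open 0.00013293190766118274 nose 0.017 F [ 0.6 -0.1  0.3] q [ 0.38  0.18  1.56 -0.    1.41  0.65]
shift cm [2.02 0.05 8.15] twist 0.3 M [[0.273, 0.962, -0.0], [0.962, -0.273, -0.0], [-0.0, -0.0, -1.0]]
```

View pics/s5z.png

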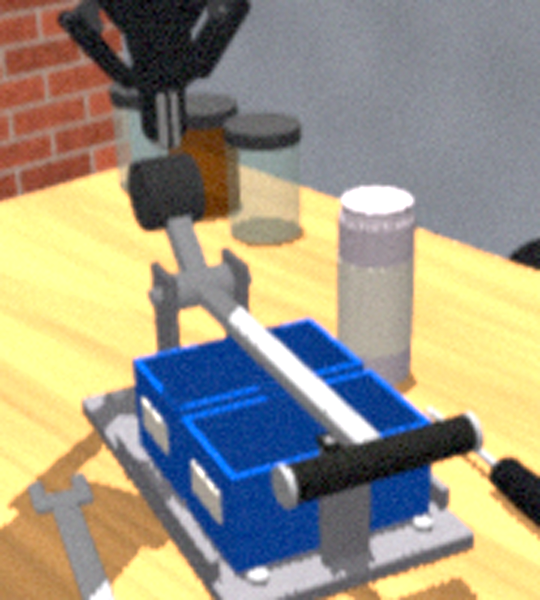

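View pics/t5z.png

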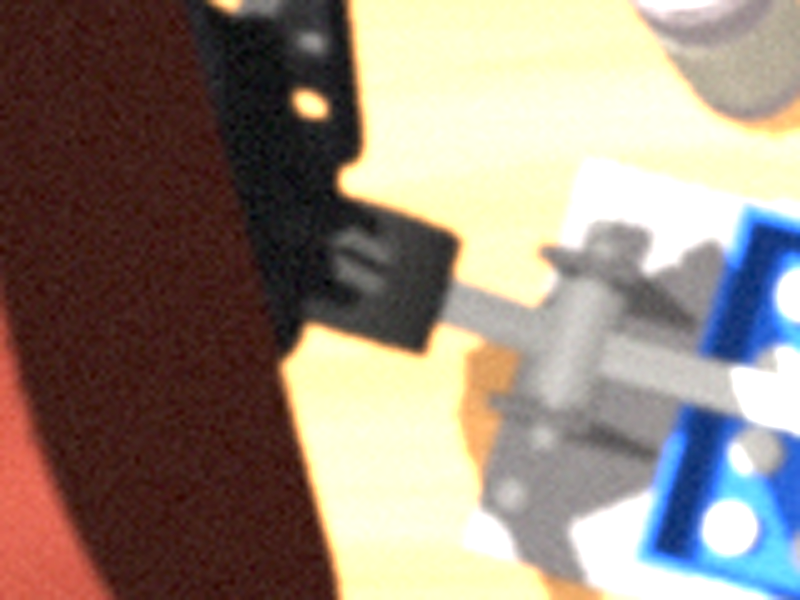

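>>> move_arm:
  increments:
    - [0,0,0.3,0,0]
    - [0,0,0.6,0,0]
    - [0,0,0.8,0,0]
    - [0,0,1.0,0,0]
    - [0,0,1.2,0,0]

```text
t: 7.15
tool_pos: [0.5879, 0.3125, 0.1703]
tool_rot: [-2.506, -1.895, -0.0]
contact_force: [-1.4, -1.6, 4.9]
opening: 0.0006
```

>>> move_arm:
  increments:
    - [0.1,0,0.2,0,0]
    - [0.3,0,0.4,0,0]
    - [0.6,0,0.6,0,0]
    - [0.9,0,0.8,0,0]

```text
t: 7.65
tool_pos: [0.5904, 0.3211, 0.1631]
tool_rot: [2.505, 1.895, 0.001]
contact_force: [-1.8, -1.2, 4.9]
opening: -0.0001
```

Force is only 5 N along the arc. Continuing.

>>> move_arm:
  increments:
    - [0.25,0,0.25,0,0]
    - [0.5,0,0.5,0,0]
    - [0.75,0,0.76,0,0]
    - [1.0,0,1.02,0,0]
    - [1.23,0,1.28,0,0]

```text
t: 8.28
tool_pos: [0.594, 0.3333, 0.1494]
tool_rot: [-2.506, -1.895, -0.002]
contact_force: [-1.3, 0.7, 4.7]
opening: -0.0
```

```bash
python3 s.py
python3 - <<'E'
from h import *
S=get_image("side");T=get_image("top")
cv2.imwrite("pics/s6z.png",cv2.convertScaleAbs(cv2.resize(S["image"][60:260,150:330,::-1],None,fx=3,fy=3,interpolation=cv2.INTER_CUBIC),alpha=1.8))
E
```

```text
t 8.275 pos [0.594  0.3333 0.1494] open -2.3837312257032052e-05 nose 0.017 F [-1.3  0.7  4.7] q [0.4  0.24 1.54 0.   1.36 0.68]
shift cm [-0.26  0.04  4.94] twist 0.3 M [[0.272, 0.962, 0.001], [0.962, -0.272, 0.001], [0.001, 0.001, -1.0]]
```

View pics/s6z.png

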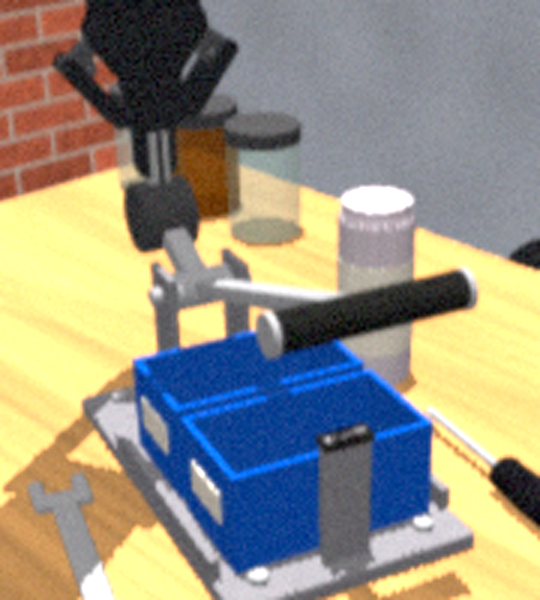

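The bar is about 20° up in the image. Continuing along the arc.

>>> move_arm:
  increments:
    - [0.2,0,0.28,0,0]
    - [0.4,0,0.56,0,0]
    - [0.6,0,0.84,0,0]
    - [0.77,0,1.13,0,0]
    - [0.93,0,1.42,0,0]

```text
t: 9.0
tool_pos: [0.5966, 0.3423, 0.1349]
tool_rot: [-2.506, -1.895, -0.003]
contact_force: [1.0, 2.7, 4.8]
opening: -0.0001
```

>>> move_arm:
  increments:
    - [0.13,0,0.3,0,0]
    - [0.26,0,0.6,0,0]
    - [0.39,0,0.9,0,0]
    - [0.51,0,1.2,0,0]
    - [0.6,0,1.48,0,0]

```text
t: 9.62
tool_pos: [0.5974, 0.347, 0.1188]
tool_rot: [2.506, 1.894, -0.003]
contact_force: [1.4, 1.5, 1.6]
opening: -0.0001
```

```bash
python3 s.py
python3 - <<'E'
from h import *
S=get_image("side");T=get_image("top")
cv2.imwrite("pics/s7z.png",cv2.convertScaleAbs(cv2.resize(S["image"][60:260,150:330,::-1],None,fx=3,fy=3,interpolation=cv2.INTER_CUBIC),alpha=1.8))
cv2.imwrite("pics/t7.png",T["image"][...,::-1])
E
```

```text
t 9.625 pos [0.5974 0.347  0.1188] open -0.00014439172844809742 nose 0.017 F [1.4 1.5 1.6] q [ 0.42  0.29  1.54 -0.    1.32  0.7 ]
shift cm [-1.66  0.1   1.88] twist 0.3 M [[0.273, 0.962, -0.001], [0.962, -0.273, -0.001], [-0.002, -0.001, -1.0]]
```

View pics/s7z.png

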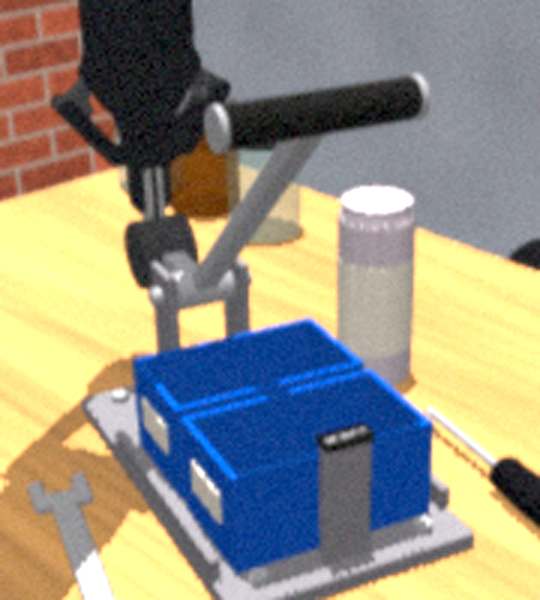

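View pics/t7.png

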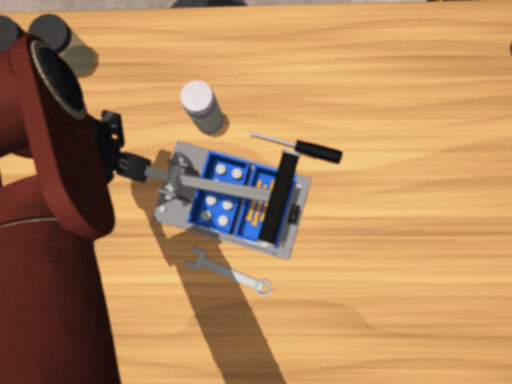

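The bar is near 45° and the force is dropping. One more short push past the balance point.

>>> move_arm:
  increments:
    - [0.08,0,0.3,0,0]
    - [0.16,0,0.6,0,0]
    - [0.22,0,0.9,0,0]
    - [0.27,0,1.2,0,0]
    - [0.3,0,1.4,0,0]

```text
t: 10.35
tool_pos: [0.5985, 0.3504, 0.1054]
tool_rot: [-2.506, -1.895, 0.001]
contact_force: [-0.4, 0.0, 0.2]
opening: -0.0
```

```bash
python3 s.py
python3 - <<'E'
from h import *
S=get_image("side")
cv2.imwrite("pics/s8z.png",cv2.convertScaleAbs(cv2.resize(S["image"][60:260,150:330,::-1],None,fx=3,fy=3,interpolation=cv2.INTER_CUBIC),alpha=1.8))
E
```

```text
t 10.35 pos [0.5985 0.3504 0.1054] open -1.7340209624946758e-05 nose 0.017 F [-0.4  0.   0.2] q [0.42 0.3  1.54 0.   1.3  0.7 ]
shift cm [-2.02  0.08  0.54] twist 0.3 M [[0.273, 0.962, -0.0], [0.962, -0.273, -0.0], [-0.0, -0.0, -1.0]]
```

View pics/s8z.png

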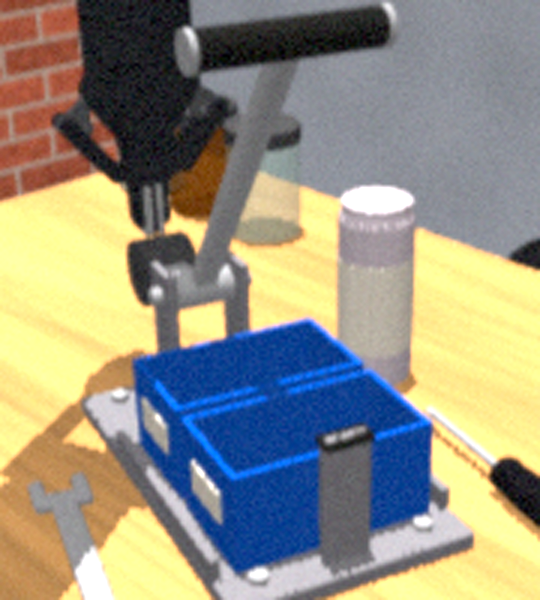

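It's past balance and falling on by itself, with no contact. Retreating up and away now.

>>> move_arm:
  increments:
    - [3,0,-1,0,0]
    - [7,0,-3,0,0]
    - [12,2,-5,0,0]
    - [16,5,-8,0,0]
    - [19,8,-11,0,0]

```text
t: 11.02
tool_pos: [0.7279, 0.513, 0.2163]
tool_rot: [-2.505, -1.896, 0.0]
contact_force: [0.7, 0.2, 0.4]
opening: 0.0001
```

```bash
python3 s.py
python3 - <<'E'
from h import *
for n in("side","top"): cv2.imwrite(f"pics/{n}9.png",get_image(n)["image"][...,::-1])
E
```

```text
t 11.025 pos [0.7279 0.513  0.2163] open 0.0001124500768453852 nose 0.017 F [0.7 0.2 0.4] q [0.53 0.7  0.82 0.   1.62 0.81]
shift cm [-21.18  -7.96  11.63] twist 0.4 M [[0.271, 0.962, -0.0], [0.962, -0.271, 0.0], [0.0, -0.0, -1.0]]
```

View pics/side9.png

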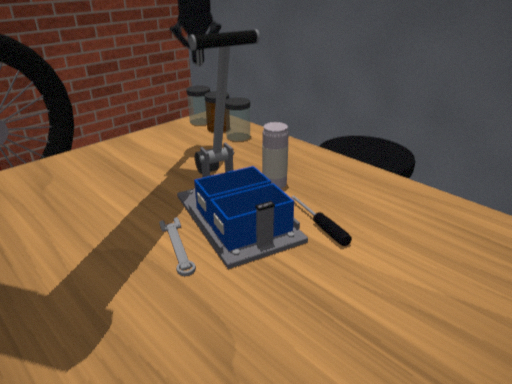

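View pics/top9.png

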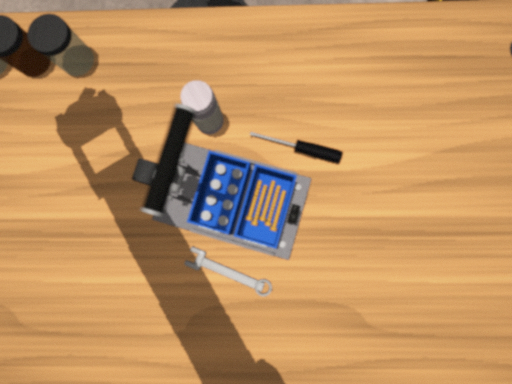

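The bar is nearly upright and nothing looks shifted. Moving the arm further off and letting it settle.

>>> move_arm:
  increments:
    - [2,-4,0,0,0]
    - [4,-8,0,0,0]
    - [5,-12,0,0,0]
    - [5,-16,0,0,0]
    - [5,-20,0,0,0]

```text
t: 11.75
tool_pos: [0.5463, 0.6136, 0.2147]
tool_rot: [2.506, 1.895, -0.003]
contact_force: [0.8, 1.2, -0.3]
opening: 0.0
```

>>> move_arm:
  increments:
    - [0,0,0,0,0]
    - [0,0,0,0,0]
    - [0,0,0,0,0]
    - [0,0,0,0,0]
    - [0,0,0,0,0]

```text
t: 12.38
tool_pos: [0.5492, 0.6136, 0.2157]
tool_rot: [2.507, 1.894, -0.0]
contact_force: [-0.3, 0.7, -0.6]
opening: 0.0002
```

>>> move_arm:
  increments:
    - [0,0,0,0,0]
    - [0,0,0,0,0]
    - [0,0,0,0,0]
    - [0,0,0,0,0]
    - [0,0,0,0,0]

```text
t: 13.0
tool_pos: [0.5485, 0.614, 0.2159]
tool_rot: [2.506, 1.895, -0.0]
contact_force: [-0.6, 0.1, 0.5]
opening: 0.0003
```

Run:
```python
from h import *
import time
a={n:get_image(n) for n in("side","top")}
for i in range(5): get_image("wrist")
b={n:get_image(n) for n in("side","top")}
o=sensors.get_obs();print(o["t"],o["tool_pos"],o["contact_force"])
for n in a:
    cv2.imwrite(f"pics/{n}10.png",b[n]["image"][...,::-1])
    print(n,cv2.absdiff(a[n]["image"],b[n]["image"]).max(), [(x[1],np.round(x[2][1],0)) for x in blobs(b[n])])
    z=cv2.imread(f"pics/{n}0.png")[...,::-1];d=(cv2.absdiff(z,b[n]["image"]).max(2)>60).astype(np.uint8)*255
    cv2.imwrite(f"pics/{n}diff.png",d)
# angle: project model
g=np.array([.5075,.033,.1]);y=np.array([.2775,.9607,0]);piv=g+.245*y
for th in(1.3,1.4,1.5):
    X=piv-.245*np.cos(th)*y+[0,0,.245*np.sin(th)]
    print(th,[((d["K"]@(d["R"]@X+d["t"]))[:2]/(d["R"]@X+d["t"])[2]).round(1) for d in b.values()])
```

```text
13.45 [0.54858546 0.61399627 0.21589561] [0.21966166 0.55651993 0.41767088]
side 36 [([105.6, 27.8], array([73., 52.])), ([213.3, 29.4], array([14., 60.])), ([43.0, 91.7], array([134.,  49.])), ([200.7, 95.3], array([21., 23.])), ([231.7, 104.5], array([16., 30.])), ([374.7, 152.4], array([96., 29.])), ([207.0, 167.4], array([24., 22.])), ([264.6, 224.0], array([42., 19.])), ([206.5, 233.6], array([53.,  5.])), ([332.2, 229.3], array([44., 13.]))]
top 21 [([220.3, 2.2], array([ 5., 42.])), ([4.9, 28.8], array([25., 10.])), ([30.3, 50.8], array([59., 61.])), ([133.9, 150.3], array([ 61., 105.])), ([318.2, 151.4], array([46., 12.]))]
1.3 [array([224.1,  38.5]), array([177. , 162.7])]
1.4 [array([218.1,  33.1]), array([153.9, 155.7])]
1.5 [array([212.4,  29.3]), array([130.8, 148.9])]
```

View pics/side10.png

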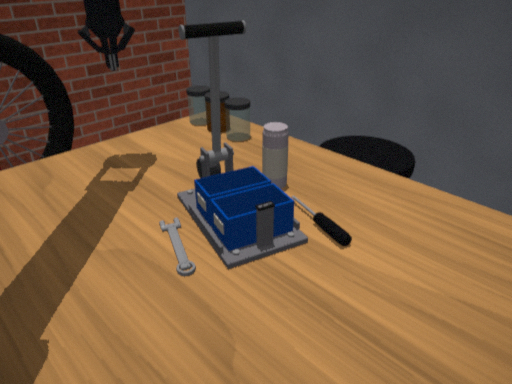

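View pics/top10.png

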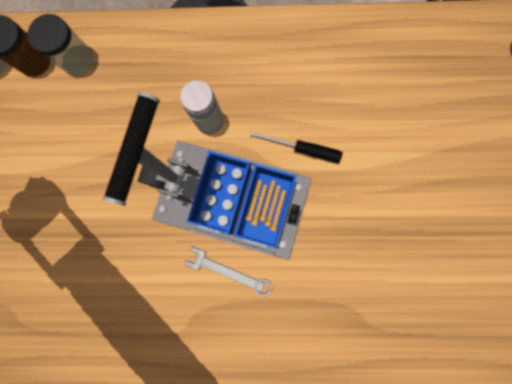

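View pics/topdiff.png

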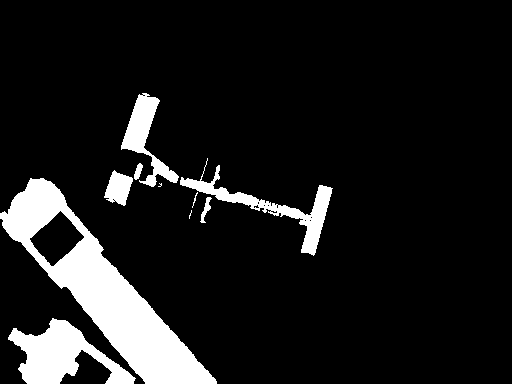

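The grip is at (131,149) in the top view and (213,29) in the side view, which matches 1.5 rad. Before handing in, I'll check the thin difference line at bin_a's edge.

Run:
```python
import cv2,numpy as np
for n in("top","side"):
    for k in(0,10):
        i=cv2.imread(f"pics/{n}{k}.png").astype(int)
        m=((i[...,0]>i[...,2]*2)&(i[...,0]>50)).astype(np.uint8)
        print(n,k,cv2.boundingRect(m),m.sum())
a,b=[cv2.resize(cv2.imread(f"pics/top{k}.png")[130:265,145:325],None,fx=4,fy=4) for k in(0,10)]
cv2.imwrite("pics/cmp.png",cv2.resize(np.hstack([a,b]),(800,300)))
```

```text
top 0 (188, 151, 108, 97) 3924
top 10 (188, 151, 108, 97) 4466
side 0 (195, 167, 99, 84) 3913
side 10 (195, 167, 99, 84) 4899
```

View pics/cmp.png

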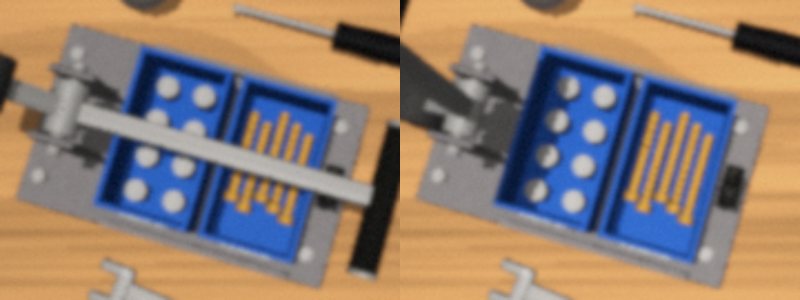

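The bins are unmoved; that line is only a shadow. Handing in.

```bash
python3 -c "
from station import order;print(order.finish_job())"
```

```text
the job is handed in; nothing more can be done
None
```

The keeper bar is raised and stays at its upper stop by itself, and I've handed the job in; no verdict was reported.

**What I did:** The tool only points straight down, so it could not get under the grip. I closed the fingers and pushed the bar's counterweight over and down with the fingertips, which swung the bar up. Nothing was grasped. Once the bar was past its balance point and falling on slowly, I moved the arm away.

**What went wrong on the way:**
- **First push:** It began too far out on the counterweight, and friction worked against it (about 16 N, limit 25 N). I let the bar back down to its rest, moved the tip closer to the hinge and pushed along the arc with about 5 N.
- **Fingertip height:** By `ctrl.nose_length` the tips should have touched about 1 cm earlier than they did. I went by the camera images and the force reading instead.

**Last checks:**
- **Bar:** The grip is within 1 px of where it should be at 1.5 rad in both views. Two picture pairs about 0.35 s apart showed only noise-level differences, so the bar is at rest. I could not read the joint speed during the push, but by my estimate the bar stayed well below 3 rad/s.
- **Bins:** Their outlines are in the same pixels as at the start in both views. A thin difference line at bin_a's edge was only a changed shadow.
- **Can, wrench and screwdriver:** No change in the top view.
- **Robot:** It stands clear, with contact force at noise level. The clock was at about 13.5 s of the 45 s allowed.

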